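# Stow hat-shaped lamp housings head to tail in a spring rack

### The arm

A 6-joint arm with a two-finger parallel gripper is mounted at the origin on the work surface. World frame = base frame: x ahead of the robot, y to its left, z up, the work surface at z = 0. Lengths are in mm, angles in degrees, forces in N, time in s.
With the tool pointing down it reaches from about 350 to 850 mm from the base axis. Payload 8.1 kg.
Tool frame: the origin (TCP) lies between the finger pads; the fingertips stand 22 mm ahead of it and the grasp point (between the pads) lies 3 mm ahead of it; z points along the fingers, y is the line along which they close (so a half turn about z gives the same grasp; the last joint's range is limited). The gripper opens to 85 mm and grips with 20 to 120 N. Pads are 22 mm wide; open, the fingers measure 114 mm over their backs; the gripper's body (76 mm by 85 mm) begins 54 mm behind the grasp point. The pads swing forward as they close: fully open they stand 13 mm farther back than shut.
Start: joints at [-4.893, 7.471, 85.268, -0, 87.261, -4.893], TCP at [600.005, 0.022, 253.292] pointing down, gripper open.
Joint ranges: [-169.43, 169.43], [-51.17, 129.36], [1.28, 143.12], [-76.62, 256.62], [0, 156.53], [-152.29, 152.29]. Speed limits (degrees/s): [136.94, 136.94, 159.86, 180, 180, 180].

### API

Orientations are given as [roll, pitch, yaw] about the fixed x, y, z axes, in that order (R = Rz(yaw) Ry(pitch) Rx(roll)).
In Python, from bench import r, vision gives the robot as it stands.
- The arm moves only by the tool step_arm, never from a script. Its argument "targets" is a list that holds one entry, the list of rows, each a list of 6 numbers: the shift along the world's x, y, z in mm, then the turn, a rotation vector about the world's x, y, z in rad. In form: [[[x, y, z, rx, ry, rz], ...]]. A call has 1 to 12 rows; each row is the pose to reach, as a shift and turn from the pose commanded when the call began; what a row does not reach only later rows make up. A row lasts 1/12 s, in which the tool goes at most 41.7 mm and 7.16 degrees, less where a joint would pass 70% of its speed; a pose out of reach is approached as far as the arm can. A call with a gripper value outside its range is refused whole. "fingers" is the gripper's target within -1 to 1 (shut at 1, half-way at 0, fully open at -1), set as the call begins (left out, the last holds). The fingers move at their own pace and stop on an object; "newtons" is the grip in N (left out, the last holds). Time passes only in rows, so rows that repeat a pose let the fingers close. It gives the time, the measured TCP pose, the force, the opening and the grip force at its end, in the units of the state.
- r.sense(): the state, without advancing time (a new reading comes with each control period).
- vision.snapshot(name): name is "scene" or "side" or "wrist"; returns a dict with "img" (400x640x3 uint8, blue, green, red), "mtx" (3x3 intrinsics, pixels), "D" ([k1, k2, p1, p2, k3] as OpenCV has them; the pictures are not rectified), "eye" and "attitude" of the camera in the world. Camera axes: x right, y up, looking along -z (the intrinsics and any distortion apply to the point x, -y, -z); pixel columns grow to the right and rows downward; lengths in mm; the calibration is good to about 2 mm. A picture is of the moment at which its call begins. There is no depth.
- r.hand_in(): hands the job in; it is judged then, once.
The state is a dict: "time": time; "joint_pos": joint angles; "qd": joint speeds; "joint_efforts": joint torques, N m; "tool_pos": TCP position; "tcp_rot": TCP orientation; "ft_force": force on the tool from outside, world axes, zero at the start; "wrist_torque": the same for the moment, N m; "finger_gap": finger opening in mm; "grip_force": force on a finger pad.
Only numpy, scipy, OpenCV 4.12 (cv2) and the standard library are available. Lean on these libraries where they do the work, as an engineer would, in place of code of your own. Each camera call takes 0.05 s, during which the arm holds its last target. There are 200 camera calls.

### The job

Fill the sloping spring rack with the two lamp housings from the bench so that the row alternates and packs tight: behind the housing already there lay the one that stands cup down, then the cup-up one with its flange tucked under its neighbour's. Push the row down the slope against the red spring plate until the yellow catch springs up behind the last housing and let go, leaving all three flat in the rack, touching and straight in line; do not ram the spring plate against the end of its travel and leave the hammer, screwdriver and white bottle alone.

Things in the scene. Friction and masses are not known exactly. Their poses are not given: they have to be found in the camera images.
- tray: Sloping floor of the grey rack, a fixed channel rising away from the robot at 28 degrees. Origin: on the floor, mid width, at the resting spring plate's face. x up the slope, y across, z square off the floor. Floor from x = -60 to 305 mm, 80 mm wide, upper end open; side rails 9 mm high, 6 thick, inner faces 31 mm either side of the middle. The row lies along x, first housing lowest.
- spring_plate (a joint): Red spring-loaded plate (56 mm wide, 30 mm high) at the low end of the tray, which the row is pushed against. Metres pressed down the slope: 0 at rest, 0.025 hard against its end. The spring gives about 9 N at 0 and 0.35 N more per mm; it pushes an uncaught row back up the slope.
- plate_face (a point): Middle of the spring plate's face, 15 mm above the tray floor; it moves with the plate. At the other end of the row the yellow catch, a sprung tongue 50 by 24 mm, leans out of the floor, tip 12 mm high and towards the plate. A flange laid on it or slid down over it presses it flush (3 N); it springs up, and bars the way back, once the flange's upper end is past its tip.
- hat_first: Grey metal hat-shaped lamp housing, in the rack cup up against the spring plate. All three are alike, about 0.2 kg: flange 100 (x) by 56 (y) by 9 mm, on it a round cup 46 mm across, in all 45 mm high. Origin: centre of the mouth, on the flange's outer face; z towards the closed cup end; this one's x points up the slope. Lying alternately, neighbours touch at 73 mm between centres.
- hat_down: The same kind of housing, standing on the bench cup down (its flange on top, its z pointing down, origin 45 mm above the bench). It goes second, cup down, so that its flange overhangs those on either side. It can be gripped across the 56 mm flange width.
- hat_up: The same housing, on the bench cup up (z up, origin at the bench); grip it across the cup. It goes third, its flange slid down the slope along the floor under the second's (27 mm free height). The catch is clamped at a different spot each time: it engages with the plate pressed somewhere from 9 to 19 mm and springs back 2 mm at most. Ease back and feel: a caught housing resists, an uncaught one follows.
- hammer: Hammer with a red handle, 280 mm long, lying on the bench; leave it. Origin near its middle.
- screwdriver: Screwdriver with a blue handle, 190 mm long, lying on the bench; leave it. Origin near its middle.
- jug: White plastic bottle with a red cap, 80 mm diameter, 170 mm high, standing on the bench; leave it. Origin at the centre of its underside.
Things that resemble listed ones, but are neither listed nor needed, are in the scene too. What is shaped like the hat_down but pink is not meant. What is shaped like the hat_up but blue is not meant.

How it is judged (in metres and radians):
On the way:
1. the cup-down housing lies nested next to the first one in the rack (x of hat_down in the frame of hat_first between 0.066 and 0.085 m and z of hat_down in the frame of tray between 0.04 and 0.05 m and y of hat_down in the frame of tray between -0.012 and 0.012 m), for 0.2 s.
At the end, for the whole second after the job is handed in: Row in the tray cup up, down, up: flat (5 deg, 4 mm), in line (8.5 deg, 9 mm), at rest; first to second centre 73 mm within 4, first to third 146 within 5; spring plate still pressed over 6 mm (so caught) (angle between the z axis of each of hat_first, hat_down, hat_up and the z axis of tray, either way round below 0.09 rad and angle between the x axis of each of hat_first, hat_down, hat_up and the x axis of tray, either way round below 0.15 rad and y of hat_first in the frame of tray between -0.009 and 0.009 m and z of hat_first in the frame of tray between -0.004 and 0.004 m and linear speed of each of hat_first, hat_down, hat_up below 0.01 m/s and y of hat_down in the frame of tray between -0.009 and 0.009 m and z of hat_down in the frame of tray between 0.041 and 0.049 m and y of hat_up in the frame of tray between -0.009 and 0.009 m and z of hat_up in the frame of tray between -0.004 and 0.004 m and x of hat_down in the frame of hat_first between 0.069 and 0.077 m and x of hat_up in the frame of hat_first between 0.141 and 0.151 m and value of joint spring_plate above 0.006 m); the robot touches nothing.
It fails at once if the spring plate is rammed to the end of its travel (pressed more than 22.5 mm) (value of joint spring_plate above 0.0225 m).
It fails at once if the hammer is moved more than 25 mm (distance of hammer from where it was at the start of the episode above 0.025 m).
It fails at once if the screwdriver is moved more than 25 mm (distance of screwdriver from where it was at the start of the episode above 0.025 m).
It fails at once if the bottle is moved more than 25 mm (distance of jug from where it was at the start of the episode above 0.025 m).
It also fails if it takes over 72 s, if anything falls off the work surface, if the arm or the gripper's body presses on something with over 40 N, if the wrist force passes 120 N, or if a joint passes its speed limit or range.

## Working session

There is one attempt and no reset: what is moved stays moved. The work goes in short steps, Python scripts to look and compute and a tool call to move; the robot and the scene stay as the last step left them, time stands still between calls to the robot, and variables do not carry over. Pictures are saved under pics/ and viewed, at most 12 in all, crops included, and the job is handed in when it is done.

Besides the shell and the picture viewer there is one more tool, called after "Request:" as name(argument=value, ...) on one line, values as JSON. step_arm: Moves the arm, as the interface text tells. Its arguments: {"type":"object","properties":{"targets":{"type":"array"},"fingers":{"type":"number"},"newtons":{"type":"number"}},"required":["targets"]}

```bash
mkdir -p pics; ls; python3 - <<'E'
from bench import r, vision
import cv2,numpy as np,pickle
d={}
for n in("scene","side","wrist"):
    s=vision.snapshot(n); d[n]=s
    cv2.imwrite(f"pics/{n}0.png",s["img"]); print(n,s["mtx"],s["D"],s["eye"],s["attitude"])
pickle.dump(d,open("s0.pkl","wb"))
print(r.sense())
E
```

```text
pics
scene [[370.10749415   0.         324.32378039]
 [  0.         370.10749415 197.75999261]
 [  0.           0.           1.        ]] [0.00267376 0.         0.         0.         0.        ] [1218.92384014 -588.84051174  717.44093375] [55.31826556  0.23513848 50.64563591]
side [[408.30675516   0.         319.02416246]
 [  0.         408.30675516 206.23329669]
 [  0.           0.           1.        ]] [-0.06629428  0.          0.          0.          0.        ] [ 167.73799464 -756.11269388  859.85451461] [ 45.3577265    1.06167938 -24.0555428 ]
wrist [[351.43220715   0.         317.74468066]
 [  0.         351.43220715 206.51492469]
 [  0.           0.           1.        ]] [-0.07105309  0.          0.          0.          0.        ] [597.98146217  75.16998709 373.32878158] [-17.11922397   0.03588601  -0.04207926]
{'time': 0.15, 'joint_pos': array([-4.89431875e+00,  7.50663012e+00,  8.53155865e+01,  1.36444037e-05,
        8.72629018e+01, -4.89241426e+00]), 'qd': array([-0.00090974, -0.0811856 , -0.14281625, -0.04991584,  0.01112709,
       -0.01154755]), 'joint_efforts': array([ 1.01583330e-03, -5.70061326e+01, -5.01160097e+01, -1.39109225e-04,
        9.69119486e-03, -7.10949371e-05]), 'tool_pos': array([5.99596100e+02, 4.38242029e-02, 2.52464025e+02]), 'tcp_rot': array([-1.79915193e+02, -7.27290629e-03,  8.99980895e+01]), 'ft_force': array([-0.05940583,  0.01344733,  0.55610894]), 'wrist_torque': array([0.04647424, 0.00513146, 0.01740289]), 'grip_force': 0.0, 'finger_gap': 85.31255603333462}
```

View pics/scene0.png

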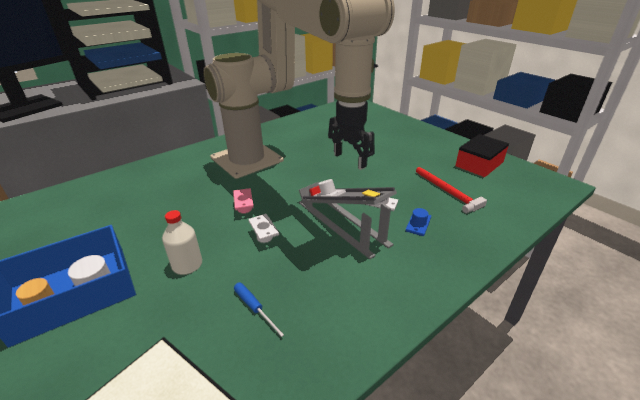

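View pics/side0.png

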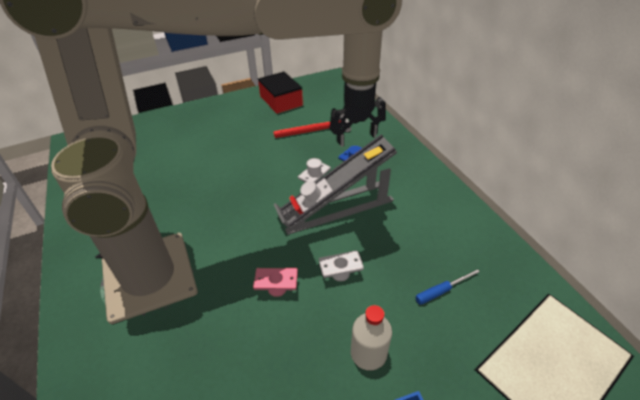

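The scene view has two cup-down housings: pink at (243,200) and grey at (263,229). Grey is hat_down, since pink is excluded. For cup-up, the side view shows blue at (350,152) and grey at (315,168), just behind the rack, so the grey one is hat_up. The grey one at (312,190) in the rack is hat_first. I'll confirm in one enlarged crop.

```bash
cat > h.py <<'E'
import numpy as np,cv2
from scipy.spatial.transform import Rotation as R
def cam(s):
    A=R.from_euler('xyz',s["attitude"],degrees=True).as_matrix()@np.diag([1,-1,-1]) # cv cam->world
    return A,np.array(s["eye"])
def proj(s,P):
    A,e=cam(s); return cv2.projectPoints((np.atleast_2d(P)-e)@A,np.zeros(3),np.zeros(3),s["mtx"],np.array(s["D"]))[0][:,0]
def ray(s,uv):
    A,e=cam(s); n=cv2.undistortPoints(np.array([[uv]],float),s["mtx"],np.array(s["D"]))[0,0]
    return e,A@np.r_[n,1]
def onz(s,uv,z):
    e,d=ray(s,uv); return e+d*(z-e[2])/d[2]
def tri(*obs):
    M=0;b=0
    for s,uv in obs:
        e,d=ray(s,uv); d=d/np.linalg.norm(d); Q=np.eye(3)-np.outer(d,d); M=M+Q;b=b+Q@e
    p=np.linalg.solve(M,b); return p,[np.round(proj(s,p)[0]-uv,1) for s,uv in obs]
E
python3 - <<'E'
import pickle,cv2,numpy as np
d=pickle.load(open("s0.pkl","rb"))
a=d["scene"]["img"][160:260,225:425]; b=d["side"]["img"][130:280,250:400]; 
a=cv2.resize(a,(800,400),interpolation=cv2.INTER_CUBIC)
cv2.imwrite("pics/a.png",a)
cv2.imwrite("pics/b.png",cv2.resize(b,(600,600),interpolation=cv2.INTER_CUBIC))
E
```

```text
(no output)
```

View pics/a.png

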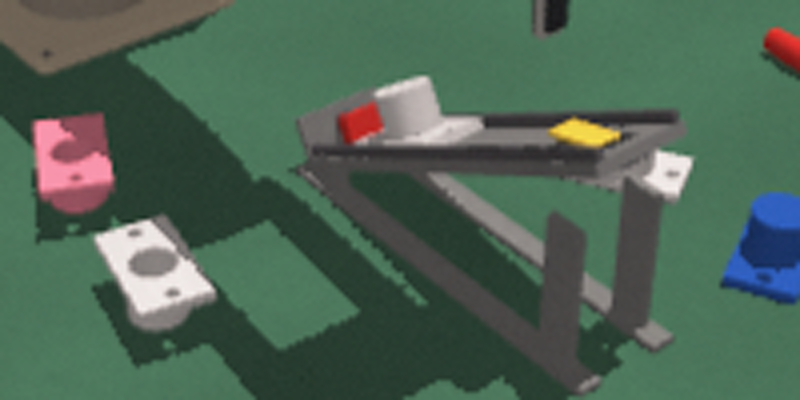

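View pics/b.png

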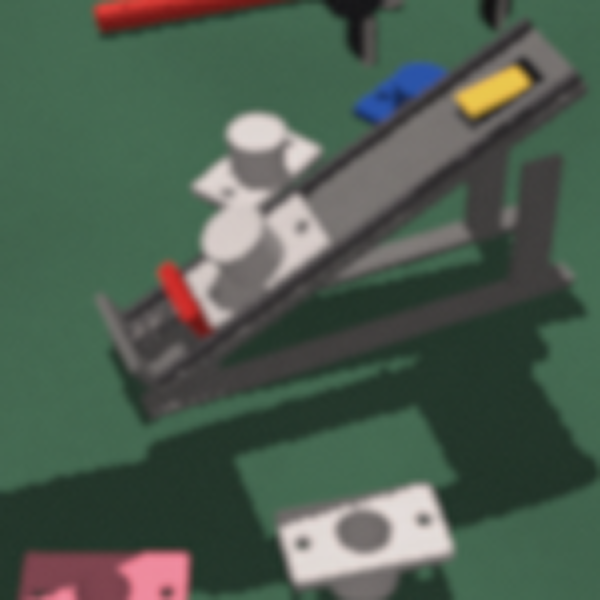

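View pics/wrist0.png

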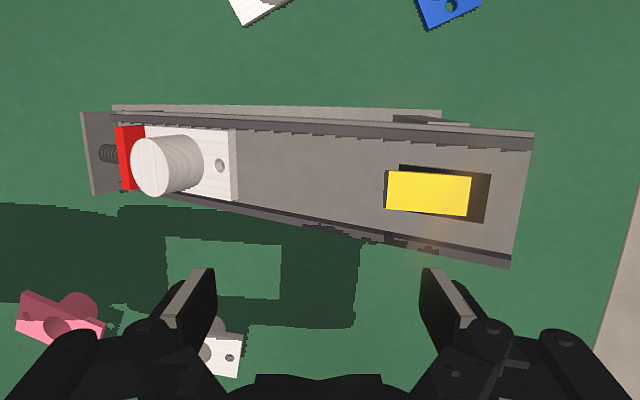

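The crop confirms the picks: grey cup-down at scene (263,226), and grey cup-up at side (314,163) with pink and blue apart from it. Next I'll fit the poses.

```bash
cat > fit.py <<'E'
import pickle,numpy as np
from h import *
from scipy.optimize import least_squares
d=pickle.load(open("s0.pkl","rb"));S,D,W=d["scene"],d["side"],d["wrist"]
a=lambda u,v:np.array([225+(u+.5)/4-.5,160+(v+.5)/4-.5]); b=lambda u,v:np.array([250+(u+.5)/4-.5,130+(v+.5)/4-.5])
def T(p): return R.from_euler('zy',[p[3],-28],degrees=True).as_matrix() if 0 else R.from_euler('ZY',[p[3],-28],degrees=True).as_matrix()
obs=[(W,(237,129),(100,28,9)),(W,(237,200),(100,-28,9)),(W,(150,167),(50,0,45)),
(D,b(234,230),(50,0,45)),(D,b(300,195),(100,28,9)),(D,b(330,243),(100,-28,9)),(S,a(408,90),(50,0,45)),
(W,(534,133),(305,37,9)),(W,(510,268),(305,-37,9)),(D,b(530,22),(305,37,9)),(D,b(582,85),(305,-37,9)),(S,a(683,115),(305,37,9)),(S,a(600,165),(305,-37,9))]
f=lambda p:np.concatenate([proj(s,p[:3]+T(p)@np.array(x))[0]-uv for s,uv,x in obs])
o=least_squares(f,[450,80,80,0],loss='soft_l1',x_scale=[10,10,10,1]);print("tray",o.x.round(1));print(f(o.x).reshape(-1,2).round(1).tolist())
cs=[(a(95,238),b(278,520)),(a(163,216),b(430,485)),(a(215,293),b(453,548)),(a(150,318),b(295,587)),(a(154,262),b(363,530))]
for x,y in cs: print("down S/D z45",onz(S,x,45).round(),onz(D,y,45).round())
print("up top",onz(D,b(258,130),45).round(),"corners z9",[onz(*q,9).round() for q in((D,b(190,185)),(D,b(322,148)),(W,(245,25)),(W,(292,1)),(W,(230,1)),(S,a(692,160)),(S,a(682,195)))])
pickle.dump(o.x,open("tray.pkl","wb"))
E
python3 fit.py
```

```text
tray [446.4  25.7  39.9  -1.1]
[[-4.6, 0.9], [-1.3, -1.3], [5.2, -0.7], [0.4, 1.4], [0.1, 0.4], [0.7, 0.5], [-1.6, 0.7], [0.6, 3.1], [0.3, -4.1], [-0.5, -1.0], [-0.1, -2.4], [-1.3, 0.1], [-1.0, -2.2]]
down S/D z45 [ 408. -217.   45.] [ 413. -171.   45.]
down S/D z45 [ 417. -164.   45.] [ 512. -186.   45.]
down S/D z45 [ 517. -184.   45.] [ 502. -236.   45.]
down S/D z45 [ 511. -233.   45.] [ 401. -222.   45.]
down S/D z45 [ 460. -199.   45.] [ 458. -200.   45.]
up top [558. 193.  45.] corners z9 [array([497., 194.,   9.]), array([613., 191.,   9.]), array([528., 144.,   9.]), array([574., 165.,   9.]), array([515., 166.,   9.]), array([590., 239.,   9.]), array([618., 196.,   9.])]
```

Request:
step_arm(targets=[[[-140, -201, 0, 0, 0, -0.8], [-140, -201, 0, 0, 0, -0.8], [-140, -201, 0, 0, 0, -0.8], [-140, -201, 0, 0, 0, -0.8], [-140, -201, 0, 0, 0, -0.8], [-140, -201, 0, 0, 0, -0.8], [-140, -201, 0, 0, 0, -0.8], [-140, -201, -40, 0, 0, -1.0], [-140, -201, -60, 0, 0, -1.2], [-140, -201, -60, 0, 0, -1.3], [-140, -201, -60, 0, 0, -1.4], [-140, -201, -60, 0, 0, -1.5]]], fingers=-1, newtons=50)

```text
time: 1.15
tool_pos: [459.3, -200.7, 192.2]
tcp_rot: [-179.9, 0.1, 8.0]
ft_force: [-0.2, 0.4, 1.3]
finger_gap: 85.1
grip_force: 0.0
```

Request:
step_arm(targets=[[[0, 0, 0, 0, 0, -0.1], [0, 0, 0, 0, 0, -0.2], [0, 0, 0, 0, 0, -0.228], [0, 0, 0, 0, 0, -0.228], [0, 0, 0, 0, 0, -0.228], [0, 0, 0, 0, 0, -0.228]]])

```text
time: 1.65
tool_pos: [459.9, -200.9, 193.2]
tcp_rot: [-180.0, 0.0, -4.6]
ft_force: [0.1, -0.3, -0.3]
finger_gap: 85.2
grip_force: 0.0
```

```bash
python3 - <<'E'
from bench import r, vision
import cv2,pickle
from h import *
s=vision.snapshot("wrist"); pickle.dump(s,open("w1.pkl","wb"))
cv2.imwrite("pics/w1.png",s["img"]); x=r.sense(); print(x["time"],x["tool_pos"],x["tcp_rot"],x["joint_pos"])
E
```

```text
1.7 [ 459.91303525 -200.93848264  193.1612513 ] [-1.79995582e+02  1.40385826e-02 -4.64269510e+00] [-2.94546325e+01 -5.76021777e+00  1.04969745e+02 -1.90565158e-03
  8.08050694e+01  6.51883679e+01]
```

View pics/w1.png

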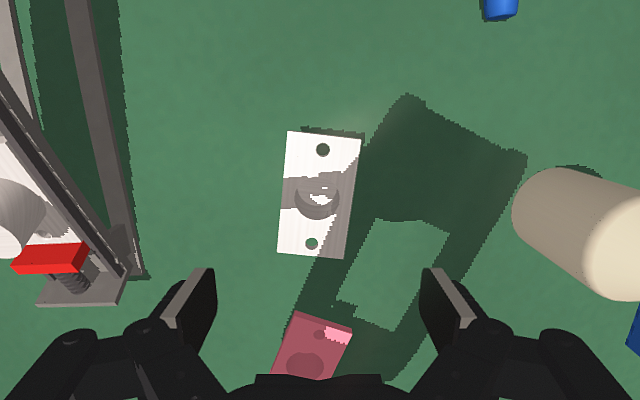

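The wrist view shows the grey hat_down, with flange corners at (287,131), (362,139), (344,259) and (277,253). The pink one is nearby at (310,345), clear of the fingers.

```bash
python3 - <<'E'
import pickle
from h import *
s=pickle.load(open("w1.pkl","rb"))
c=np.array([onz(s,q,45)[:2] for q in((287,131),(362,139),(344,259),(277,253))])
v=(c[0]+c[1]-c[2]-c[3])/2
print(c.round(),c.mean(0),np.hypot(*v),np.degrees(np.arctan2(v[1],v[0])),np.hypot(*(c[0]-c[1])))
print("pink nearest",onz(s,(296,311),45),onz(s,(352,325),45))
E
```

```text
[[ 512. -182.]
 [ 501. -238.]
 [ 403. -219.]
 [ 413. -163.]] [ 457.27574458 -200.38820837] 100.65848007383943 -11.06375487056188 57.0938288445549
pink nearest [ 355.53249137 -173.10534694   45.        ] [ 336.68896101 -221.95547201   45.        ]
```

Request:
step_arm(targets=[[[-2.5, 0.5, -40, 0, 0, -0.1], [-2.5, 0.5, -80, 0, 0, -0.1], [-2.5, 0.5, -110, 0, 0, -0.1], [-2.5, 0.5, -130, 0, 0, -0.1], [-2.5, 0.5, -145, 0, 0, -0.1], [-2.5, 0.5, -153, 0, 0, -0.1], [-2.5, 0.5, -153, 0, 0, -0.1], [-2.5, 0.5, -153, 0, 0, -0.1]]])

```text
time: 2.37
tool_pos: [457.6, -200.6, 40.6]
tcp_rot: [-180.0, 0.0, -10.4]
ft_force: [-0.3, -0.3, -0.3]
finger_gap: 85.4
grip_force: 0.0
```

Request:
step_arm(targets=[[[0, 0, 0, 0, 0, 0], [0, 0, 0, 0, 0, 0], [0, 0, 0, 0, 0, 0], [0, 0, 0, 0, 0, 0], [0, 0, 0, 0, 0, 0], [0, 0, 0, 0, 0, 0], [0, 0, 0, 0, 0, 0], [0, 0, 0, 0, 0, 0], [0, 0, 0, 0, 0, 0], [0, 0, 0, 0, 0, 0]]], fingers=1, newtons=50)

```text
time: 3.2
tool_pos: [458.7, -201.1, 42.0]
tcp_rot: [180.0, -0.2, -10.4]
ft_force: [-0.7, 1.1, 5.5]
finger_gap: 54.7
grip_force: 53.8
```

Request:
step_arm(targets=[[[0, 0, 20, 0, 0, 0], [0, 0, 50, 0, 0, 0], [0, 0, 90, 0, 0, 0], [0, 0, 130, 0, 0, 0], [0, 0, 170, 0, 0, 0], [0, 0, 210, 0, 0, 0], [0, 0, 210, 0, 0, 0], [0, 0, 210, 0, 0, 0]]])

```text
time: 3.87
tool_pos: [459.1, -201.4, 254.1]
tcp_rot: [179.9, -0.4, -10.4]
ft_force: [0.1, 0.0, -3.6]
finger_gap: 54.7
grip_force: 54.4
```

```bash
cat > fit2.py <<'E'
exec(open("fit.py").read().split("cs=")[0])
w1=pickle.load(open("w1.pkl","rb"))
for lab,e,z in(("floor",40,0),("railtop",37,9)):
    obs=[q for q in obs[:7]]+[(s,uv,(305,sg*e,z)) for s,uv,sg in((W,(534,133),1),(W,(510,268),-1),(D,b(530,22),1),(D,b(582,85),-1),(S,a(683,115),1),(S,a(600,165),-1))]
    o=least_squares(f,[450,30,40,0],loss='soft_l1',x_scale=[10,10,10,1]);print(lab,o.x.round(1),o.cost.round(1));print(f(o.x).reshape(-1,2).round(1).tolist())
    pickle.dump(o.x,open(f"tray_{lab}.pkl","wb"))
E
python3 fit2.py; python3 - <<'E'
import pickle,cv2
from h import *
d=pickle.load(open("s0.pkl","rb"))
im=cv2.resize(d["wrist"]["img"][70:290,60:560],(800,352),interpolation=cv2.INTER_CUBIC)
for lab,col in(("floor",(0,0,255)),("railtop",(255,255,0))):
    p=pickle.load(open(f"tray_{lab}.pkl","rb")); T=R.from_euler('ZY',[p[3],-28],degrees=True).as_matrix()
    for poly in([(305,40,0),(305,-40,0),(-60,-40,0),(-60,40,0)],[(0,31,9),(305,31,9)],[(0,-31,9),(305,-31,9)],[(0,28,9),(100,28,9),(100,-28,9),(0,-28,9)],[(0,28,30),(0,-28,30)],[(50+23*np.cos(t),23*np.sin(t),45) for t in np.linspace(0,6.28,30)]):
        q=(proj(d["wrist"],p[:3]+np.array(poly)@T.T)-[60,70])*1.6
        cv2.polylines(im,[q.round().astype(np.int32)],False,col,1)
cv2.imwrite("pics/ov.png",im)
E
```

```text
tray [446.4  25.7  39.9  -1.1]
[[-4.6, 0.9], [-1.3, -1.3], [5.2, -0.7], [0.4, 1.4], [0.1, 0.4], [0.7, 0.5], [-1.6, 0.7], [0.6, 3.1], [0.3, -4.1], [-0.5, -1.0], [-0.1, -2.4], [-1.3, 0.1], [-1.0, -2.2]]
floor [445.5  26.4  43.   -1.6] 16.9
[[-6.3, 1.4], [-3.5, -0.2], [2.4, -0.6], [0.0, 0.5], [-0.1, -0.3], [0.4, -0.2], [-1.7, -0.3], [2.3, -0.0], [-0.4, -0.7], [0.3, -0.1], [1.6, -0.3], [-0.0, 2.1], [-1.6, 0.6]]
railtop [446.4  25.7  39.9  -1.1] 22.7
[[-4.6, 0.9], [-1.3, -1.3], [5.2, -0.7], [0.4, 1.4], [0.1, 0.4], [0.7, 0.5], [-1.6, 0.7], [0.6, 3.1], [0.3, -4.1], [-0.5, -1.0], [-0.1, -2.4], [-1.3, 0.1], [-1.0, -2.2]]
```

View pics/ov.png

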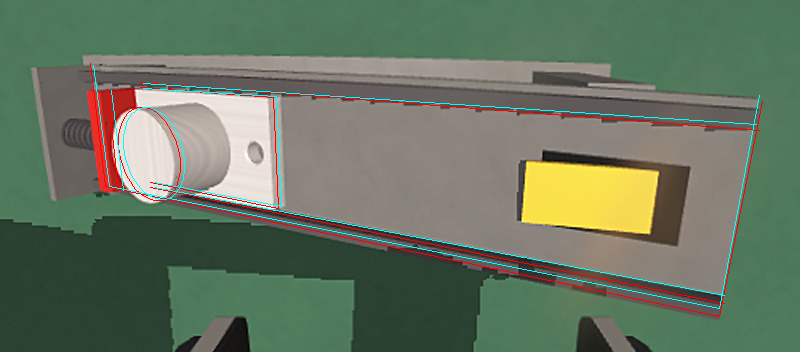

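```bash
cat >> h.py <<'E'
import pickle
p=pickle.load(open("tray_floor.pkl","rb")); TR=R.from_euler('ZY',[p[3],-28],degrees=True).as_matrix()
RT=TR@np.diag([1,-1,-1])
def go(x,tp,yawfix=0):
    "shift and rotvec to reach tray-frame TCP tp, tool aligned"
    Rc=R.from_euler('xyz',x["tcp_rot"],degrees=True)
    return (p[:3]+TR@np.array(tp)-x["tool_pos"]).round(1),(R.from_matrix(RT)*Rc.inv()).as_rotvec().round(3)
def intray(x): return (TR.T@(x["tool_pos"]-p[:3])).round(2),np.degrees((R.from_matrix(RT).inv()*R.from_euler('xyz',x["tcp_rot"],degrees=True)).as_rotvec()).round(2)
E
python3 - <<'E'
from bench import r
from h import *
x=r.sense()
print(go(x,(130,0,102)),TR[:,2],TR[:,0],x["tool_pos"])
E
```

```text
(array([ 53.3, 225.9, -60. ]), array([-0.048, -0.48 ,  0.152])) [-0.46929698  0.01280214  0.88294759] [ 0.88261925 -0.02407732  0.46947156] [ 459.12198558 -201.38152272  254.11691985]
```

Request:
step_arm(targets=[[[10, 40, 0, -0.008, -0.08, 0.025], [18, 80, 0, -0.016, -0.16, 0.05], [27, 120, 0, -0.024, -0.24, 0.076], [36, 160, -10, -0.032, -0.32, 0.1], [45, 195, -30, -0.04, -0.4, 0.127], [53, 226, -60, -0.048, -0.48, 0.152], [53, 226, -60, -0.048, -0.48, 0.152], [53, 226, -60, -0.048, -0.48, 0.152], [53, 226, -60, -0.048, -0.48, 0.152], [53, 226, -60, -0.048, -0.48, 0.152]]])

```text
time: 4.7
tool_pos: [511.9, 24.6, 192.5]
tcp_rot: [-179.9, -27.8, -1.6]
ft_force: [0.7, -0.3, -2.6]
finger_gap: 54.9
grip_force: 54.6
```

```bash
python3 - <<'E'
from bench import r,vision
from h import *
x=r.sense(); print(intray(x))
a=vision.snapshot("side")["img"][120:240,240:400]; b=vision.snapshot("wrist")["img"]
cv2.imwrite("pics/h1.png",np.vstack([cv2.resize(a,(400,300)),cv2.resize(b,(400,250))]))
print(go(x,(130,0,52)))
E
```

```text
(array([1.2883e+02, 4.0000e-02, 1.0083e+02]), array([ 0.09, -0.24,  0.07]))
(array([ 23.9,  -0.7, -42.6]), array([-0.002, -0.004,  0.   ]))
```

View pics/h1.png

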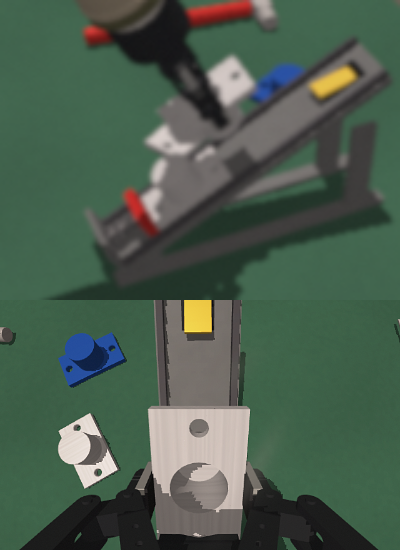

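Request:
step_arm(targets=[[[6, 0, -11, 0, 0, 0], [12, 0, -22, 0, 0, 0], [18, 0, -32, 0, 0, 0], [22, -0.5, -39, 0, 0, 0], [24, -0.7, -42.5, 0, 0, 0], [24, -0.7, -42.5, 0, 0, 0], [24, -0.7, -42.5, 0, 0, 0]]])

```text
time: 5.38
tool_pos: [534.9, 24.4, 148.4]
tcp_rot: [-179.9, -27.6, -1.6]
ft_force: [0.2, 0.4, -1.9]
finger_gap: 55.0
grip_force: 54.6
```

Request:
step_arm(targets=[[[0.5, 0, -0.9, 0, 0, 0], [0.9, 0, -1.8, 0, 0, 0], [1.4, 0, -2.7, 0, 0, 0], [1.9, 0, -3.5, 0, 0, 0], [2.3, 0, -4.4, 0, 0, 0], [2.3, 0, -4.4, 0, 0, 0]]])

```text
time: 5.88
tool_pos: [536.7, 24.9, 143.2]
tcp_rot: [-179.8, -27.6, -1.6]
ft_force: [-0.7, -0.2, -2.4]
finger_gap: 54.8
grip_force: 54.6
```

```bash
python3 - <<'E'
from bench import r
from h import *
x=r.sense(); print(intray(x),TR.T@x["ft_force"],TR.T@x["wrist_torque"])
E
```

```text
(array([127.51,   0.99,  45.62]), array([ 0.14, -0.4 ,  0.02])) [-1.73548631 -0.22565008 -1.83223097] [-0.02626824  0.44989049  0.00373149]
```

Request:
step_arm(targets=[[[2.1, -0.9, 0.2, 0, 0.007, 0], [2.5, -0.9, -0.6, 0, 0.007, 0], [2.9, -0.9, -1.4, 0, 0.007, 0], [3.3, -0.9, -2.2, 0, 0.007, 0], [3.3, -0.9, -2.2, 0, 0.007, 0]]])

```text
time: 6.3
tool_pos: [539.5, 23.9, 143.2]
tcp_rot: [-179.9, -27.1, -1.5]
ft_force: [-41.0, -0.4, 32.9]
finger_gap: 55.1
grip_force: 59.6
```

```bash
python3 - <<'E'
from bench import r
from h import *
x=r.sense(); print(intray(x),TR.T@x["ft_force"],TR.T@x["wrist_torque"])
E
```

```text
(array([1.3003e+02, 7.0000e-02, 4.4260e+01]), array([ 0.11, -0.91, -0.02])) [-20.74776797  -1.4845136   48.28171598] [-3.36142590e-01  3.50884371e+00 -2.73055649e-03]
```

Request:
step_arm(targets=[[[-0.6, 0, 1.1, 0, -0.006, 0], [-0.6, 0, 1.1, 0, -0.014, 0], [-0.6, 0, 1.1, 0, -0.014, 0], [-0.6, 0, 1.1, 0, -0.014, 0]]])

```text
time: 6.63
tool_pos: [539.9, 23.9, 143.4]
tcp_rot: [-179.8, -28.1, -1.6]
ft_force: [-10.8, 0.9, 7.8]
finger_gap: 54.7
grip_force: 56.0
```

```bash
python3 - <<'E'
from bench import r
from h import *
x=r.sense(); print(intray(x),TR.T@x["ft_force"],TR.T@x["wrist_torque"])
E
```

```text
(array([1.3045e+02, 1.0000e-01, 4.4270e+01]), array([0.14, 0.08, 0.02])) [-5.94481471  0.57398674 11.96085972] [-0.11816929  1.02942163  0.03349997]
```

Request:
step_arm(targets=[[[0, 0, 0, 0, 0, 0], [0, 0, 0, 0, 0, 0], [0, 0, 0, 0, 0, 0], [0, 0, 0, 0, 0, 0], [0, 0, 0, 0, 0, 0], [0, 0, 0, 0, 0, 0]]], fingers=-0.6)

```text
time: 7.13
tool_pos: [539.5, 23.9, 142.2]
tcp_rot: [-179.8, -28.0, -1.6]
ft_force: [0.1, 0.8, 0.1]
finger_gap: 68.5
grip_force: 0.0
```

Request:
step_arm(targets=[[[-5, 0, 9, 0, 0, 0], [-15, 0, 27, 0, 0, 0], [-28, 0, 53, 0, 0, 0], [-42, 0, 80, 0, 0, 0], [-42, 0, 80, 0, 0, 0], [-42, 0, 80, 0, 0, 0]]], fingers=-1)

```text
time: 7.63
tool_pos: [498.6, 23.9, 225.3]
tcp_rot: [-179.9, -28.3, -1.6]
ft_force: [-0.5, -0.6, -0.5]
finger_gap: 85.3
grip_force: 0.0
```

```bash
python3 - <<'E'
from bench import r,vision
from h import *
x=r.sense(); print(intray(x),x["tool_pos"])
s=vision.snapshot("wrist"); pickle.dump(s,open("w2.pkl","wb")); D=vision.snapshot("side");pickle.dump(D,open("d2.pkl","wb"))
b=s["img"].copy()
for h,c in(((73),(0,0,255)),):
  for X in (50,):
    P=[(X+h-50,28,45),(X+h+50,28,45),(X+h+50,-28,45),(X+h-50,-28,45)]
    cv2.polylines(b,[proj(s,p[:3]+np.array(P)@TR.T).round().astype(np.int32)],True,c,1)
P=[(305,40,0),(305,-40,0),(-60,-40,0),(-60,40,0)]
cv2.polylines(b,[proj(s,p[:3]+np.array(P)@TR.T).round().astype(np.int32)],True,(255,0,255),1)
a=cv2.resize(D["img"][110:230,240:400],(480,360),interpolation=cv2.INTER_CUBIC)
cv2.imwrite("pics/p1.png",np.hstack([cv2.resize(b,(400,250)),cv2.resize(a,(400,250))])) 
c=np.zeros((600,800,3),np.uint8); c[:400,:640]=b; c[400:,:267]=cv2.resize(a,(267,200)); cv2.imwrite("pics/p1.png",c)
E
```

```text
(array([132.43,  -1.08, 136.01]), array([0.13, 0.32, 0.03])) [498.57371645  23.85126336 225.29602491]
```

View pics/p1.png

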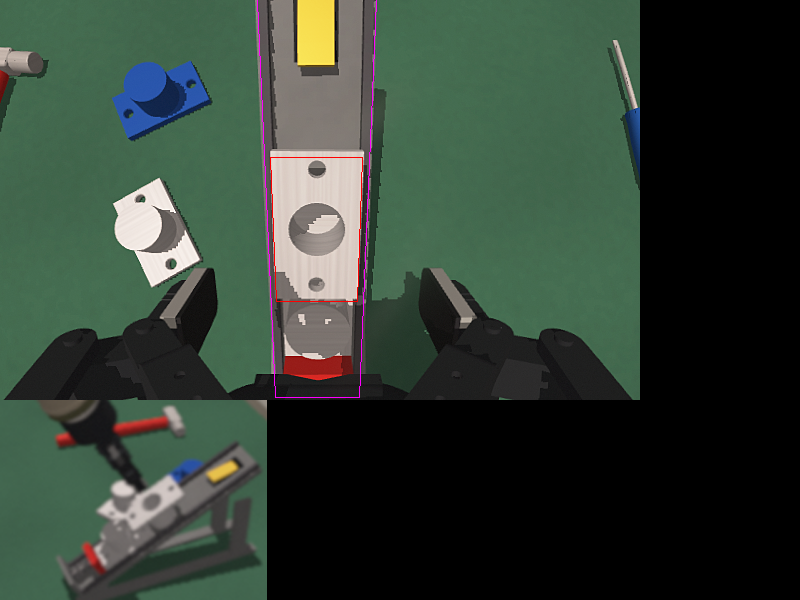

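hat_down lies nested, with its flange outline at (270..364, 150..300) within a few mm of the prediction. hat_up has flange corners at (160,179), (113,204), (152,287) and (201,262), with its cup top at (138,229). The catch tip edge is at (298..337, 65).

```bash
python3 - <<'E'
from h import *
from bench import r
s=pickle.load(open("w2.pkl","rb"))
c=np.array([onz(s,q,9)[:2] for q in((160,179),(113,204),(152,287),(201,262))])
v=(c[0]+c[1]-c[2]-c[3])/2
print(c.round(),c.mean(0),np.hypot(*v),np.degrees(np.arctan2(v[1],v[0])),np.hypot(*(c[0]-c[1])),"cup",onz(s,(138,229),45))
def ontray(uv,z):
    e,d=ray(s,uv); e=TR.T@(e-p[:3]); d=TR.T@d; return (e+d*(z-e[2])/d[2]).round(1)
print("tip",ontray((298,65),12),ontray((337,66),12),"flange2",ontray((270,150),45),ontray((364,150),45),ontray((273,300),45))
x=r.sense();Rt=R.from_euler('xyz',[180,0,28.5],degrees=True); Rc=R.from_euler('xyz',x["tcp_rot"],degrees=True)
print((Rt*Rc.inv()).as_rotvec().round(3),x["tool_pos"])
E
```

```text
[[612. 191.]
 [586. 241.]
 [498. 193.]
 [523. 143.]] [554.80559372 191.71819547] 100.62950710821616 28.660756726428797 56.694492219799294 cup [553.04311561 192.27444841  45.        ]
tip [229.  12.  12.] [228.3 -13.7  12. ] flange2 [177.2  27.9  45. ] [177.1 -29.   45. ] [73.7 30.1 45. ]
[-0.118  0.48   0.514] [497.39017202  23.92613096 221.70844403]
```

Request:
step_arm(targets=[[[8, 20, 10, -0.018, 0.07, 0.08], [16, 50, 10, -0.036, 0.14, 0.15], [25, 80, 10, -0.053, 0.21, 0.23], [34, 110, 10, -0.07, 0.28, 0.3], [45, 140, 0, -0.09, 0.36, 0.39], [57, 168, -20, -0.105, 0.43, 0.46], [57, 168, -50, -0.118, 0.48, 0.514], [57, 168, -80, -0.118, 0.48, 0.514], [57, 168, -80, -0.118, 0.48, 0.514], [57, 168, -80, -0.118, 0.48, 0.514]]])

```text
time: 8.57
tool_pos: [552.0, 191.4, 138.1]
tcp_rot: [-179.9, 0.4, 28.5]
ft_force: [0.0, 0.2, 0.3]
finger_gap: 85.6
grip_force: 0.0
```

```bash
python3 - <<'E'
from h import *
from bench import r
x=r.sense(); print(x["tool_pos"],x["tcp_rot"])
E
```

```text
[551.95793788 191.36080623 138.11021714] [-179.9002142     0.44492522   28.48374317]
```

Next: shift to (554.5, 192) and descend to TCP z 38.

Request:
step_arm(targets=[[[2.5, 0.5, -30, 0, 0, 0], [2.5, 0.5, -60, 0, 0, 0], [2.5, 0.5, -80, 0, 0, 0], [2.5, 0.5, -93, 0, 0, 0], [2.5, 0.5, -100, 0, 0, 0], [2.5, 0.5, -100, 0, 0, 0], [2.5, 0.5, -100, 0, 0, 0]]])

```text
time: 9.15
tool_pos: [558.0, 192.5, 44.0]
tcp_rot: [180.0, -0.1, 28.5]
ft_force: [-0.1, 0.2, -0.2]
finger_gap: 85.3
grip_force: 0.0
```

Request:
step_arm(targets=[[[0, 0, 0, 0, 0, 0], [0, 0, 0, 0, 0, 0], [0, 0, 0, 0, 0, 0], [0, 0, 0, 0, 0, 0], [0, 0, 0, 0, 0, 0], [0, 0, 0, 0, 0, 0], [0, 0, 0, 0, 0, 0], [0, 0, 0, 0, 0, 0], [0, 0, 0, 0, 0, 0], [0, 0, 0, 0, 0, 0]]], fingers=1, newtons=80)

```text
time: 9.98
tool_pos: [558.2, 192.8, 44.0]
tcp_rot: [179.9, -0.2, 28.5]
ft_force: [-0.6, -0.3, 6.7]
finger_gap: 44.0
grip_force: 82.2
```

Request:
step_arm(targets=[[[0, 0, 10, 0, 0, 0], [0, 0, 40, 0, 0, 0], [0, 0, 80, 0, 0, 0], [0, 0, 120, 0, 0, 0], [0, 0, 160, 0, 0, 0], [0, 0, 200, 0, 0, 0], [0, 0, 230, 0, 0, 0], [0, 0, 230, 0, 0, 0], [0, 0, 230, 0, 0, 0]]])

```text
time: 10.73
tool_pos: [558.1, 192.7, 275.7]
tcp_rot: [179.9, -0.3, 28.5]
ft_force: [0.3, 0.3, -1.4]
finger_gap: 43.7
grip_force: 81.8
```

```bash
python3 - <<'E'
from h import *
from bench import r
x=r.sense(); print(x["tool_pos"],x["tcp_rot"]); print(go(x,(240,0,100)))
E
```

```text
[558.10808411 192.7248042  275.66808025] [179.90545543  -0.30861056  28.50393074]
(array([  52.3, -170.8,  -31.7]), array([ 0.115, -0.475, -0.514]))
```

Request:
step_arm(targets=[[[9, -28, 0, 0.02, -0.08, -0.086], [18, -57, 0, 0.038, -0.158, -0.171], [26, -85, 0, 0.057, -0.237, -0.257], [35, -114, 0, 0.077, -0.317, -0.343], [44, -142, -10, 0.096, -0.396, -0.43], [50, -171, -30, 0.115, -0.475, -0.514], [50, -171, -32, 0.115, -0.475, -0.514], [50, -171, -32, 0.115, -0.475, -0.514], [50, -171, -32, 0.115, -0.475, -0.514], [50, -171, -32, 0.115, -0.475, -0.514]]])

```text
time: 11.57
tool_pos: [607.8, 22.1, 241.7]
tcp_rot: [-179.9, -27.8, -1.5]
ft_force: [0.1, -1.3, -1.5]
finger_gap: 43.7
grip_force: 82.0
```

```bash
python3 - <<'E'
from h import *
from bench import r
x=r.sense(); print(intray(x)); print(go(x,(238,0,54)))
E
```

```text
(array([2.3659e+02, 1.9000e-01, 9.9150e+01]), array([ 0.09, -0.25, -0.08]))
(array([ 22.4,  -0.8, -39.2]), array([-0.001, -0.004, -0.002]))
```

Request:
step_arm(targets=[[[6, 0, -10, 0, -0.004, 0], [12, 0, -20, 0, -0.004, 0], [18, -0.5, -30, 0, -0.004, 0], [21, -0.8, -36, 0, -0.004, 0], [22.4, -0.8, -39.2, 0, -0.004, 0], [22.4, -0.8, -39.2, 0, -0.004, 0], [22.4, -0.8, -39.2, 0, -0.004, 0]]])

```text
time: 12.15
tool_pos: [629.9, 21.2, 202.0]
tcp_rot: [-179.9, -28.0, -1.5]
ft_force: [-1.7, 0.4, -0.4]
finger_gap: 43.9
grip_force: 82.0
```

```bash
python3 - <<'E'
from h import *
from bench import r
x=r.sense(); print(intray(x),TR.T@x["ft_force"],TR.T@x["wrist_torque"]); print(go(x,(238,0,48)))
E
```

```text
(array([ 2.3748e+02, -1.9000e-01,  5.3810e+01]), array([ 0.09, -0.03, -0.04])) [-1.69942879  0.38112919  0.48258103] [1.86782750e-01 4.57738294e-01 3.85258768e-04]
(array([ 3.2,  0.1, -4.9]), array([-0.001, -0.   , -0.001]))
```

Request:
step_arm(targets=[[[1, 0, -1.3, 0, 0, 0], [1.6, 0, -2.6, 0, 0, 0], [2.3, 0, -4, 0, 0, 0], [2.9, 0, -4.9, 0, 0, 0], [2.9, 0, -4.9, 0, 0, 0], [2.9, 0, -4.9, 0, 0, 0]]])

```text
time: 12.65
tool_pos: [632.5, 20.6, 196.5]
tcp_rot: [-179.9, -28.0, -1.6]
ft_force: [-1.4, 1.8, 0.7]
finger_gap: 43.8
grip_force: 82.0
```

```bash
python3 - <<'E'
from h import *
from bench import r
x=r.sense(); print(intray(x),TR.T@x["ft_force"],TR.T@x["wrist_torque"])
E
```

```text
(array([237.24,  -0.7 ,  47.72]), array([ 0.06, -0.03,  0.  ])) [-0.99601796  1.79814004  1.27326779] [ 0.18622787  0.22877317 -0.00230869]
```

Request:
step_arm(targets=[[[0.4, 0, -0.7, 0, 0, 0], [0.7, 0, -1.4, 0, 0, 0], [0.7, 0, -1.4, 0, 0, 0], [0.7, 0, -1.4, 0, 0, 0]]])

```text
time: 12.98
tool_pos: [633.1, 20.6, 195.2]
tcp_rot: [-179.9, -28.0, -1.6]
ft_force: [-4.4, 0.3, 3.9]
finger_gap: 43.5
grip_force: 82.8
```

```bash
python3 - <<'E'
from h import *
from bench import r
x=r.sense(); print(intray(x),TR.T@x["ft_force"],TR.T@x["wrist_torque"])
E
```

```text
(array([237.15,  -0.68,  46.24]), array([ 0.06, -0.05,  0.  ])) [-2.06283998  0.20597389  5.47589942] [ 0.23908408  0.41246498 -0.02118012]
```

Request:
step_arm(targets=[[[-3.3, 0.1, -2.2, 0, 0, 0], [-6.8, 0.2, -4.1, 0, 0, 0], [-10.3, 0.3, -6, 0, 0, 0], [-13.8, 0.4, -7.9, 0, 0, 0], [-17.3, 0.5, -9.7, 0, 0, 0], [-20.8, 0.6, -11.6, 0, 0, 0], [-24.3, 0.7, -13.5, 0, 0, 0], [-26.1, 0.8, -14.4, 0, 0, 0], [-26.1, 0.8, -14.4, 0, 0, 0], [-26.1, 0.8, -14.4, 0, 0, 0]]])

```text
time: 13.82
tool_pos: [607.3, 21.2, 181.5]
tcp_rot: [-180.0, -28.0, -1.6]
ft_force: [-3.4, 0.0, 6.6]
finger_gap: 43.5
grip_force: 82.9
```

```bash
cat > q.py <<'E'
from h import *
from bench import r
x=r.sense(); print(intray(x),(TR.T@x["ft_force"]).round(1),(TR.T@x["wrist_torque"]).round(2),x["time"])
E
python3 q.py
```

```text
(array([207.9 ,  -0.74,  46.23]), array([0.04, 0.04, 0.  ])) [ 0.1 -0.1  7.4] [ 0.03  0.16 -0.01] 13.8167
```

Request:
step_arm(targets=[[[-1.8, 0, -1, 0, 0, 0], [-3.5, 0, -1.9, 0, 0, 0], [-5.3, 0.1, -2.8, 0, 0, 0], [-5.3, 0.1, -2.8, 0, 0, 0], [-5.3, 0.1, -2.8, 0, 0, 0]]])

```text
time: 14.23
tool_pos: [602.2, 21.3, 178.7]
tcp_rot: [-180.0, -28.1, -1.6]
ft_force: [-2.2, -0.0, 6.6]
finger_gap: 43.7
grip_force: 82.9
```

```bash
python3 q.py
```

```text
(array([202.09,  -0.81,  46.24]), array([0.04, 0.07, 0.  ])) [ 1.1 -0.1  6.8] [ 0.11 -0.03 -0.02] 14.2333
```

Request:
step_arm(targets=[[[-0.9, 0, -0.5, 0, 0, 0], [-1.8, 0, -1, 0, 0, 0], [-2.7, 0, -1.5, 0, 0, 0], [-2.7, 0, -1.5, 0, 0, 0]]])

```text
time: 14.57
tool_pos: [599.7, 21.3, 177.4]
tcp_rot: [-180.0, -28.1, -1.6]
ft_force: [-0.5, -0.4, 6.4]
finger_gap: 43.6
grip_force: 82.9
```

```bash
python3 q.py
```

```text
(array([199.26,  -0.85,  46.25]), array([ 0.04,  0.1 , -0.  ])) [ 2.6 -0.4  5.9] [ 0.07 -0.16  0.03] 14.5667
```

Request:
step_arm(targets=[[[-0.9, 0, -0.5, 0, 0, 0], [-1.8, 0, -1, 0, 0, 0], [-2.7, 0, -1.5, 0, 0, 0], [-2.7, 0, -1.5, 0, 0, 0]]])

```text
time: 14.9
tool_pos: [597.1, 21.3, 176.0]
tcp_rot: [-180.0, -28.1, -1.6]
ft_force: [0.4, 0.8, 6.0]
finger_gap: 43.6
grip_force: 82.8
```

```bash
python3 q.py
```

```text
(array([196.3 ,  -0.93,  46.23]), array([0.04, 0.11, 0.  ])) [3.1 0.8 5.2] [ 0.07 -0.2  -0.09] 14.9
```

Request:
step_arm(targets=[[[-0.9, 0, -0.5, 0, 0, 0], [-1.8, 0, -1, 0, 0, 0], [-1.8, 0, -1, 0, 0, 0]]])

```text
time: 15.15
tool_pos: [596.4, 21.2, 176.1]
tcp_rot: [-180.0, -28.3, -1.6]
ft_force: [5.3, -0.1, 4.9]
finger_gap: 43.2
grip_force: 82.2
```

```bash
python3 q.py
```

```text
(array([195.71,  -1.01,  46.6 ]), array([0.04, 0.28, 0.  ])) [7.  0.  1.9] [ 0.05 -1.07 -0.07] 15.15
```

Request:
step_arm(targets=[[[-0.9, 0, -0.5, 0, 0, 0], [-1.8, 0, -1, 0, 0, 0], [-1.8, 0, -1, 0, 0, 0]]])

```text
time: 15.4
tool_pos: [594.9, 21.2, 175.5]
tcp_rot: [-180.0, -28.3, -1.6]
ft_force: [6.1, -0.0, 4.4]
finger_gap: 43.7
grip_force: 82.2
```

```bash
python3 q.py
```

```text
(array([194.13,  -1.11,  46.75]), array([0.03, 0.33, 0.01])) [7.4 0.1 1. ] [ 0.02 -1.21  0.01] 15.4
```

Request:
step_arm(targets=[[[-0.9, 0, -0.5, 0, 0, 0], [-1.8, 0, -1, 0, 0, 0], [-1.8, 0, -1, 0, 0, 0]]])

```text
time: 15.65
tool_pos: [593.3, 21.2, 174.6]
tcp_rot: [-180.0, -28.4, -1.6]
ft_force: [8.0, -0.3, 5.6]
finger_gap: 43.5
grip_force: 82.2
```

```bash
python3 q.py
```

```text
(array([192.31,  -1.16,  46.8 ]), array([0.03, 0.35, 0.01])) [ 9.7 -0.1  1.2] [ 0.05 -1.34  0.04] 15.65
```

Request:
step_arm(targets=[[[-0.8, 0, -0.8, 0, 0.003, 0], [-1.7, 0, -1.4, 0, 0.005, 0], [-2.6, 0, -1.9, 0, 0.005, 0], [-3.5, 0, -2.4, 0, 0.005, 0], [-3.5, 0, -2.4, 0, 0.005, 0]]])

```text
time: 16.07
tool_pos: [590.3, 21.1, 172.9]
tcp_rot: [-180.0, -28.2, -1.6]
ft_force: [8.9, 0.3, 6.5]
finger_gap: 43.9
grip_force: 82.2
```

```bash
python3 q.py; python3 - <<'E'
from bench import vision
import cv2
cv2.imwrite("pics/c0.png",vision.snapshot("wrist")["img"])
E
```

```text
(array([188.89,  -1.29,  46.66]), array([0.02, 0.15, 0.  ])) [10.9  0.5  1.5] [ 0.06 -1.53 -0.  ] 16.0667
```

Request:
step_arm(targets=[[[-0.9, 0, -0.5, 0, 0, 0], [-1.8, 0, -1, 0, 0, 0], [-2.6, 0, -1.4, 0, 0, 0], [-2.6, 0, -1.4, 0, 0, 0]]])

```text
time: 16.45
tool_pos: [588.0, 21.2, 171.9]
tcp_rot: [-180.0, -28.2, -1.6]
ft_force: [9.2, 0.1, 6.7]
finger_gap: 44.2
grip_force: 82.2
```

```bash
python3 q.py; python3 - <<'E'
from bench import vision
import cv2
cv2.imwrite("pics/c1.png",vision.snapshot("wrist")["img"])
E
```

```text
(array([186.36,  -1.33,  46.83]), array([0.03, 0.2 , 0.  ])) [11.2  0.3  1.6] [ 0.1  -1.61 -0.06] 16.45
```

Request:
step_arm(targets=[[[-0.9, 0, -0.5, 0, 0, 0], [-1.8, 0, -1, 0, 0, 0], [-1.8, 0, -1, 0, 0, 0], [-1.8, 0, -1, 0, 0, 0]]])

```text
time: 16.83
tool_pos: [586.4, 21.2, 171.1]
tcp_rot: [-180.0, -28.2, -1.6]
ft_force: [9.5, -0.1, 5.9]
finger_gap: 43.6
grip_force: 82.2
```

```bash
python3 q.py; python3 - <<'E'
from bench import vision
import cv2,numpy as np
cv2.imwrite("pics/c2.png",vision.snapshot("wrist")["img"])
for i in range(3):
    m=cv2.inRange(cv2.cvtColor(cv2.imread(f"pics/c{i}.png"),cv2.COLOR_BGR2HSV),(20,120,120),(35,255,255))
    m[:, :200]=0;m[:,450:]=0
    ys,xs=np.nonzero(m); print(i,len(ys),ys.min() if len(ys) else 0,ys.max() if len(ys) else 0,xs.min(),xs.max())
E
```

```text
(array([184.53,  -1.35,  46.88]), array([0.03, 0.21, 0.  ])) [11.2  0.2  0.7] [ 0.05 -1.73 -0.  ] 16.8333
0 1556 127 176 288 339
1 2359 110 170 287 340
2 2778 102 154 287 340
```

```bash
python3 - <<'E'
import cv2,numpy as np
cv2.imwrite("pics/cc.png",np.hstack([cv2.resize(cv2.imread(f"pics/c{i}.png")[60:310,230:400],(260,382),interpolation=cv2.INTER_CUBIC) for i in range(3)]))
E
```

```text
(no output)
```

View pics/cc.png

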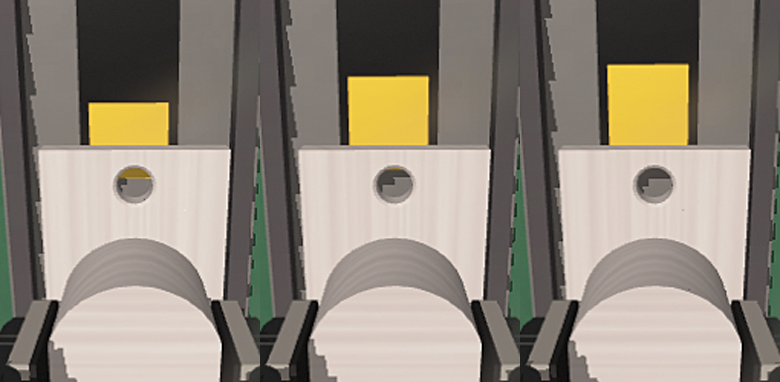

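The flange's upper end still covers the catch tip: only about 24 of 50 mm of yellow shows, at rows 102–154. I'll push on in small steps.

Request:
step_arm(targets=[[[-0.7, 0, -0.8, 0, 0, 0], [-1.5, 0, -1.3, 0, 0, 0], [-2.2, 0, -1.6, 0, 0, 0], [-2.2, 0, -1.6, 0, 0, 0]]])

```text
time: 17.22
tool_pos: [584.6, 21.1, 170.0]
tcp_rot: [-180.0, -28.3, -1.6]
ft_force: [11.2, -0.6, 7.6]
finger_gap: 43.8
grip_force: 82.2
```

```bash
cat > y.py <<'E'
exec(open("q.py").read())
from bench import vision
im=vision.snapshot("wrist")["img"]; cv2.imwrite("pics/y_%.1f.png"%x["time"],im)
m=cv2.inRange(cv2.cvtColor(im,cv2.COLOR_BGR2HSV),(20,120,120),(35,255,255)); m[:,:200]=0;m[:,450:]=0
ys,xs=np.nonzero(m); print(len(ys),ys.min(),ys.max(),xs.min(),xs.max())
E
python3 y.py
```

```text
(array([182.48,  -1.46,  46.77]), array([0.02, 0.28, 0.01])) [13.5 -0.3  1.4] [ 0.02 -1.89 -0.02] 17.2167
2889 100 154 287 339
```

Request:
step_arm(targets=[[[-0.9, 0, -0.5, 0, 0, 0], [-1.8, 0, -1, 0, 0, 0], [-1.8, 0, -1, 0, 0, 0]]])

```text
time: 17.52
tool_pos: [583.0, 21.1, 169.2]
tcp_rot: [-180.0, -28.3, -1.6]
ft_force: [11.6, -0.0, 8.0]
finger_gap: 43.8
grip_force: 82.2
```

```bash
python3 y.py
```

```text
(array([180.66,  -1.53,  46.84]), array([0.02, 0.31, 0.01])) [14.   0.3  1.6] [ 0.03 -2.   -0.08] 17.5167
3267 93 154 286 339
```

Request:
step_arm(targets=[[[-0.9, 0, -0.5, 0, 0, 0], [-0.9, 0, -0.5, 0, 0, 0], [-0.9, 0, -0.5, 0, 0, 0]]])

```text
time: 17.82
tool_pos: [582.2, 21.1, 168.9]
tcp_rot: [-180.0, -28.3, -1.6]
ft_force: [10.7, 0.1, 8.1]
finger_gap: 43.8
grip_force: 82.2
```

```bash
python3 y.py
```

```text
(array([179.81,  -1.55,  46.89]), array([0.02, 0.32, 0.01])) [13.2  0.4  2.1] [ 0.05 -2.05  0.01] 17.8167
3539 88 154 286 339
```

Request:
step_arm(targets=[[[-0.9, 0, -0.5, 0, 0, 0], [-0.9, 0, -0.5, 0, 0, 0], [-0.9, 0, -0.5, 0, 0, 0]]])

```text
time: 18.12
tool_pos: [581.4, 21.1, 168.5]
tcp_rot: [-180.0, -28.3, -1.6]
ft_force: [11.8, 0.3, 8.1]
finger_gap: 43.7
grip_force: 82.2
```

```bash
python3 y.py
```

```text
(array([178.92,  -1.58,  46.93]), array([0.02, 0.34, 0.  ])) [14.3  0.6  1.6] [ 0.04 -2.1   0.01] 18.1167
3872 82 154 286 339
```

Request:
step_arm(targets=[[[-0.9, 0, -0.5, 0, 0, 0], [-0.9, 0, -0.5, 0, 0, 0], [-0.9, 0, -0.5, 0, 0, 0]]])

```text
time: 18.42
tool_pos: [580.0, 21.1, 167.2]
tcp_rot: [-180.0, -28.3, -1.6]
ft_force: [12.3, 0.0, 6.4]
finger_gap: 43.3
grip_force: 81.9
```

```bash
python3 y.py
```

```text
(array([177.15,  -1.61,  46.48]), array([0.02, 0.27, 0.01])) [13.9  0.4 -0.2] [ 0.09 -1.98 -0.05] 18.4167
6203 42 152 285 340
```

The yellow jumped to rows 42–152 and the upward force dropped, so the catch has sprung up. I'll ease back and feel for it.

Request:
step_arm(targets=[[[0.9, 0, 0.5, 0, 0, 0], [1.8, 0, 0.9, 0, 0, 0], [1.8, 0, 0.9, 0, 0, 0]]])

```text
time: 18.72
tool_pos: [580.5, 21.1, 167.2]
tcp_rot: [-180.0, -28.0, -1.6]
ft_force: [-0.4, -0.1, 11.5]
finger_gap: 43.9
grip_force: 83.5
```

```bash
python3 y.py
```

```text
(array([177.48,  -1.62,  46.21]), array([ 0.02,  0.04, -0.  ])) [ 5.  -0.1 10.3] [ 0.03 -0.63 -0.07] 18.7167
6233 42 153 285 340
```

Request:
step_arm(targets=[[[0.9, 0, 0.4, 0, 0, 0], [1.4, 0, 0.7, 0, 0, 0], [1.4, 0, 0.7, 0, 0, 0]]])

```text
time: 19.02
tool_pos: [580.6, 21.1, 167.1]
tcp_rot: [-180.0, -27.9, -1.5]
ft_force: [-13.0, -1.8, 18.7]
finger_gap: 43.1
grip_force: 84.6
```

```bash
python3 y.py
```

```text
(array([177.59,  -1.6 ,  46.13]), array([ 0.01, -0.14, -0.01])) [-2.6 -2.1 22.6] [-0.04  0.62 -0.02] 19.0167
6266 42 153 285 341
```

It resists, so it is caught. I'll relax the load, release and retreat square off the floor.

Request:
step_arm(targets=[[[-0.6, 0, 0.5, 0, 0, 0], [-0.6, 0, 0.5, 0, 0, 0], [-0.6, 0, 0.5, 0, 0, 0]]])

```text
time: 19.32
tool_pos: [581.5, 21.2, 167.9]
tcp_rot: [-180.0, -28.1, -1.6]
ft_force: [10.1, -0.5, 3.6]
finger_gap: 43.8
grip_force: 81.8
```

Request:
step_arm(targets=[[[0, 0, 0, 0, 0, 0], [0, 0, 0, 0, 0, 0], [0, 0, 0, 0, 0, 0], [0, 0, 0, 0, 0, 0], [0, 0, 0, 0, 0, 0], [0, 0, 0, 0, 0, 0], [0, 0, 0, 0, 0, 0]]], fingers=-0.7)

```text
time: 19.9
tool_pos: [578.6, 21.5, 164.5]
tcp_rot: [-179.9, -27.6, -1.6]
ft_force: [0.1, 0.9, 0.6]
finger_gap: 72.7
grip_force: 0.0
```

Request:
step_arm(targets=[[[-5, 0, 9, 0, 0, 0], [-14, 0, 27, 0, 0, 0], [-28, 0, 53, 0, 0, 0], [-42, 0, 80, 0, 0, 0], [-60, 0, 115, 0, 0, 0], [-60, 0, 115, 0, 0, 0], [-60, 0, 115, 0, 0, 0], [-60, 0, 115, 0, 0, 0], [-60, 0, 115, 0, 0, 0]]])

```text
time: 20.65
tool_pos: [518.3, 21.5, 278.1]
tcp_rot: [-179.9, -27.5, -1.6]
ft_force: [0.1, -0.1, -1.6]
finger_gap: 72.6
grip_force: 0.0
```

```bash
python3 - <<'E'
from h import *
from bench import vision,r
x=r.sense(); print(intray(x),x["time"])
s=vision.snapshot("wrist");D=vision.snapshot("side")
b=s["img"].copy(); pr=18
for X,z in((123-pr,45),(196-pr,9)):
    P=[(X-50,28,z),(X+50,28,z),(X+50,-28,z),(X-50,-28,z)]
    cv2.polylines(b,[proj(s,p[:3]+np.array(P)@TR.T).round().astype(np.int32)],True,(0,0,255),1)
c=np.zeros((600,800,3),np.uint8); c[:400,:640]=b; c[400:,:267]=cv2.resize(D["img"][110:230,240:400],(267,200),interpolation=cv2.INTER_CUBIC)
S=vision.snapshot("scene"); c[400:,270:670]=cv2.resize(S["img"][150:230,270:430],(400,200),interpolation=cv2.INTER_CUBIC)
cv2.imwrite("pics/end.png",c)
E
```

```text
(array([174.7 ,  -2.84, 173.32]), array([ 0.06, -0.5 , -0.  ])) 20.65
```

View pics/end.png

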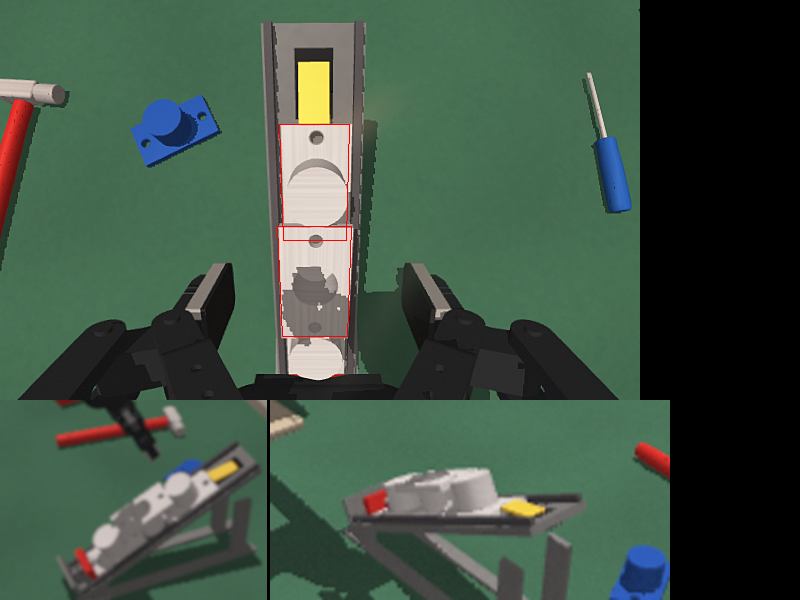

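The row matches the overlay for about 18 mm of plate travel. The flanges end at rows 124, 226 and 337, in line and tight, and the catch stands fully out at (313,62..124). The robot is clear, so I'm handing in.

```bash
python3 -c "
from bench import r
print(r.hand_in())"
```

```text
the job is handed in; nothing more can be done
None
```

I handed the job in at about 21 s. All three housings lie nested cup up, down, up and in line, with the row held by the catch at about 18 mm of plate press (estimated from arm travel and camera images). The hand-in returned no verdict, so I don't know how it was judged.

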